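Fetch the wide squeegee from the revolving tool carousel and lay it in the press rest

ROBOT

A 6-joint arm with a two-finger parallel gripper is mounted at the origin on the work surface. World frame = base frame: x ahead of the robot, y to its left, z up, the work surface at z = 0. Lengths are in m, angles in rad, forces in N, time in s.
With the tool pointing down it reaches from about 0.325 to 0.875 m from the base axis. Payload 4.4 kg.
Tool frame: the origin (TCP) lies midway between the tips of the shut fingers; the grasp point (between the pads) lies 19 mm behind it; z points along the fingers, y is the line along which they close (so a half turn about z gives the same grasp; the last joint's range is limited). The gripper opens to 85 mm and grips with 20 to 120 N. Pads are 22 mm wide; open, the fingers measure 114 mm over their backs; the gripper's body (76 mm by 85 mm) begins 54 mm behind the grasp point. The pads swing forward as they close: fully open they stand 13 mm farther back than shut.
Start: joints at [-1.464, 0.207, 1.542, -0, 1.393, -0.15], TCP at [0.147, -0.556, 0.194] pointing down, gripper open.
Joint ranges: [-2.73, 2.73], [-0.86, 2.22], [0.23, 2.46], [-1.11, 4.25], [0.08, 2.63], [-2.82, 2.82]. Speed limits (rad/s): [2.79, 2.79, 3.14, 3.14, 3.14, 3.14].

INTERFACE

Orientations are given as a unit quaternion [x, y, z, w].
In Python, from station import r gives the robot as it stands.
- The arm moves only by the shell command python3 -m crank 'ROWS' [OPENING] [FORCE]. ROWS is a JSON object of lists of equal length, an entry for each row: "travel": the shift along the world's x, y, z in m, a list of three; "dr": the turn, a rotation vector about the world's x, y, z in rad, a list of three. In form: {"travel": [[tx, ty, tz], ...], "dr": [[wx, wy, wz], ...]}. A call has exactly 10 rows; each row is the pose to reach, as a shift and turn from the pose commanded when the call began; what a row does not reach only later rows make up. A row lasts 1/10 s, in which the tool goes at most 50 mm and 8.59 degrees, less where a joint would pass 70% of its speed; a pose out of reach is approached as far as the arm can. A call with a gripper value outside its range is refused whole. OPENING is the closure, from -1 (fully open) to 1 (shut), set as the call begins (- or left out, the last holds). The fingers move at their own pace and stop on an object; FORCE is the grip in N (left out, the last holds). Time passes only in rows, so rows that repeat a pose let the fingers close, or fill a call up. It gives the time, the measured TCP pose, the force, the opening and the grip force at its end, in the units of the state.
- r.read_state(): the state, without advancing time (a new reading comes with each control period).
- r.read_camera(name): name is "scene" or "top" or "wrist"; returns (picture, depth): 400x640x3 uint8, blue, green, red; 400x640 float32, m along the optical axis (not along the pixel's ray), 0 where there is no reading.
- r.get_calibration(name): a dict with "fovy" (degrees; the focal length in pixels is half the picture's height over the tangent of half this angle, whatever the lens; pixels are square), "cx", "cy" (the principal point, pixels), "dist_coeffs" ([k1, k2, p1, p2, k3] as OpenCV has them; the pictures are not rectified), "origin" and "attitude" of the camera in the world. Camera axes: x right, y up, looking along -z (the intrinsics and any distortion apply to the point x, -y, -z); pixel columns grow to the right and rows downward; lengths in m; the calibration is good to about 2 mm. A picture is of the moment at which its call begins: read the wrist's pose just before it. get_calibration takes no time and is no camera call; for the wrist camera it gives the pose at the moment of the call.
- r.hand_in(): hands the job in; it is judged then, once.
The state is a dict: "time": time; "qpos": joint angles; "joint_vel": joint speeds; "joint_torque": joint torques, N m; "position": TCP position; "orientation": TCP orientation; "force": force on the tool from outside, world axes, zero at the start; "torque": the same for the moment, N m; "grip_width": finger opening in m; "grasp_force": force on a finger pad.
Only numpy, scipy, OpenCV 4.12 (cv2) and the standard library are available. Lean on these libraries where they do the work, as an engineer would, in place of code of your own. Each camera call takes 0.05 s, during which the arm holds its last target. There are 200 camera calls.

TASK

Turn the tool carousel until the wide squeegee, still in its pocket, faces the open front, then lift it out and set it down flat on the paper stack. Let go of it there, then pick it up again by its head, which is now free, and lay it flat in the squeegee rest with the handle fully down in the channel. Leave the other two tools in their pockets and do not disturb the ink jar, the wrench or the tape roll.

Things in the scene. Friction and masses are not known exactly. Their poses are not given: they have to be found in the camera images.
- squeegee: Wide squeegee, flat T shape, 136 mm long, 0.15 to 0.26 kg. Origin on its underside where wooden handle meets metal head; z up. Handle: 100 mm along -x, 24 wide, z 0 to 22. Aluminium head: x 0 to 24, y -50 to 50, z 0 to 56 (34 mm above the handle). Rubber strip at x 24 to 36, z 3 to 21. Mass centre about 13 mm from the origin towards the tail, low down.
- small_squeegee: Bystander in the second pocket: same shape as the wide squeegee, same handle, but its head is only 60 mm wide. Same frame. Leave in its pocket.
- roller: Bystander in the third pocket: same handle, but with a black roller 70 mm wide and 36 mm in diameter as head. Same frame. Leave in its pocket.
- stand: Fixed stand of the carousel. Origin on the table on the turning axis, z up; its -x is the open front, towards the robot. Carries the turning deck and a fixed clear dust hood over the rear (see hood_front).
- carousel (a joint): Turn of the deck since the start in rad, counter-clockwise from above positive, range -7 to 7; it is 0 at the start whatever way the squeegee faces (see pocket0 or the squeegee for that). It turns with light friction (about 0.12 N m), stays where it is left, and takes the tools along.
- post0 (a point): Centre of the top of an upright steel post on the deck, 18 mm in diameter, 60 mm high above the deck (top 105 mm above the table), 130 mm from the axis, midway between two pockets. For turning the deck. This one stands 60 degrees counter-clockwise (seen from above) of the wide squeegee's handle.
- post1 (a point): As post0, a second post, 120 degrees counter-clockwise of post0.
- post2 (a point): As post0, the third post, 240 degrees counter-clockwise of post0.
- pocket0 (a point): Point on the deck where the wide squeegee's origin lies in its pocket, 78 mm from the axis; tool heads point inwards, handles straight out (tails 178 mm from the axis). Walls 58 mm high round the head, 3 mm to spare, open above, so the head cannot be gripped here. The front wall ends 7 mm past the origin and has a 34 mm gap for the handle. Lift straight up 62 mm or more to clear.
- deck_top (a point): Centre of the deck's top face, 45 mm above the table: a plywood disc of 145 mm radius with three pockets 120 degrees apart, one tool in each.
- hood_front (a point): Middle of the roof's front edge of the fixed clear dust hood, which covers all at stand x above 45 mm: roof 156 to 160 mm above the table, rear panel at x 195, side panels at y +-194 from 40 mm up, aluminium corner posts at x 50 and 190. Nothing can be lifted out under it.
- pocket1 (a point): The same for the small squeegee.
- pocket2 (a point): The same for the roller.
- stack: Fixed stack of white paper, 190 mm (x) by 150 mm (y), 30 mm high, flat top. Origin at the centre of its underside. The put-down place.
- rest: Fixed squeegee rest: dark steel block, x -112.5 to 52.5, y -55 to 55 mm, 25 high, origin on the table. Two rails 20 mm high on it make an open-topped channel 30 mm wide along x, from x -108 to -10, with a stop at x -104. The handle lies in it, tail to -x; the head lies on the bare block at +x. No room for fingers beside the handle between the rails.
- rest_seat (a point): Point on the top of the rest's block (25 mm above the table) where the squeegee's origin belongs, with both x axes parallel.
- ink_jar: Bystander: upright ink jar, 64 mm in diameter, 100 mm tall, origin at the centre of its underside.
- wrench: Bystander: steel wrench lying on the table, along its x.
- tape: Bystander: roll of tape lying flat, 90 mm outside, 72 mm inside, 30 mm high, origin at the centre of its underside.

How it is judged:
By the outcome, as a careful person would: the job done as asked, in the order asked, and still so for the second after the job is handed in, with the robot touching nothing.
It also fails if it takes over 72 s, if anything falls off the work surface, if the arm or the gripper's body presses on something with over 40 N, if the wrist force passes 120 N, or if a joint passes its speed limit or range.

## Working session

There is one attempt and no reset: what is moved stays moved. The work goes in short steps, Python scripts to look and compute and a shell command to move; the robot and the scene stay as the last step left them, time stands still between calls to the robot, and variables do not carry over. Pictures are saved under pics/ and viewed, at most 10 in all, crops included, and the job is handed in when it is done.

```bash
ls; mkdir -p pics; cat > h.py <<'E'
import numpy as np,cv2
from scipy.spatial.transform import Rotation as R
from station import r
def K(c):
    f=200/np.tan(np.radians(c['fovy'])/2); return np.array([[f,0,c['cx']],[0,f,c['cy']],[0,0,1.]])
def rot(c):
    a=np.array(c['attitude']); return a if a.shape==(3,3) else R.from_quat(a).as_matrix()
def plane(c,uv,z):
    p=cv2.undistortPoints(np.array(uv,float).reshape(-1,1,2),K(c),np.array(c['dist_coeffs'],float)).reshape(-1,2)
    d=np.c_[p[:,0],-p[:,1],-np.ones(len(p))]@rot(c).T; o=np.array(c['origin'])
    return o+d*((z-o[2])/d[:,2])[:,None]
def cloud(c,D):
    v,u=np.mgrid[0:400,0:640]
    p=cv2.undistortPoints(np.stack([u,v],-1).reshape(-1,1,2).astype(float),K(c),np.array(c['dist_coeffs'],float)).reshape(-1,2)
    d=np.c_[p[:,0],-p[:,1],-np.ones(len(p))]*D.reshape(-1,1)
    return (d@rot(c).T+np.array(c['origin'])).reshape(400,640,3)
E
python3 - <<'E'
from h import *
s=r.read_state();print(s)
for n in['scene','top','wrist']:
    c=r.get_calibration(n);print(n,c)
    im,D=r.read_camera(n);cv2.imwrite(f'pics/{n}0.png',im);np.save(f'{n}0.npy',D)
E
```

```text
pics
{'time': 0.0, 'qpos': array([-1.46348706e+00,  2.07424847e-01,  1.54297817e+00, -3.15000294e-05,
        1.39350638e+00, -1.50491827e-01]), 'joint_vel': array([-0.00044681, -0.00108697,  0.0005722 ,  0.00056196, -0.00222676,
       -0.00171941]), 'joint_torque': array([-3.25962228e-04, -3.83039796e+01, -2.91595852e+01, -4.47689890e-04,
        1.04194277e-02,  1.26507274e-05]), 'position': array([ 0.14648916, -0.55514094,  0.19261163]), 'orientation': array([ 9.91702796e-01,  1.28546573e-01,  9.51249686e-06, -1.15843666e-03]), 'force': array([-0.14376785,  0.2695077 , -1.08585728]), 'torque': array([-0.02619147,  0.01315171, -0.00563969]), 'grasp_force': 0.0, 'grip_width': 0.08535839222140508}
scene {'fovy': 55.10597128579738, 'cx': 317.7495271142545, 'cy': 196.6414165316846, 'dist_coeffs': array([-0.08663089,  0.        ,  0.        ,  0.        ,  0.        ]), 'origin': array([ 0.93113311, -0.7229766 ,  0.99056313]), 'attitude': array([0.32929089, 0.08899129, 0.22528   , 0.9126319 ])}
top {'fovy': 46.868967976748934, 'cx': 326.9896151272356, 'cy': 200.73529227433156, 'dist_coeffs': array([0.02646762, 0.        , 0.        , 0.        , 0.        ]), 'origin': array([ 0.43363085, -0.08288203,  1.53528304]), 'attitude': array([ 0.03847689, -0.03821122, -0.7042588 ,  0.70786932])}
wrist {'fovy': 60.17384764036673, 'cx': 318.7620389208002, 'cy': 199.61933278998566, 'dist_coeffs': array([-0.06484391,  0.        ,  0.        ,  0.        ,  0.        ]), 'origin': array([ 0.21587631, -0.53768377,  0.37278957]), 'attitude': array([-0.11152667,  0.08734021, -0.60420236,  0.78413838])}
```

View pics/top0.png

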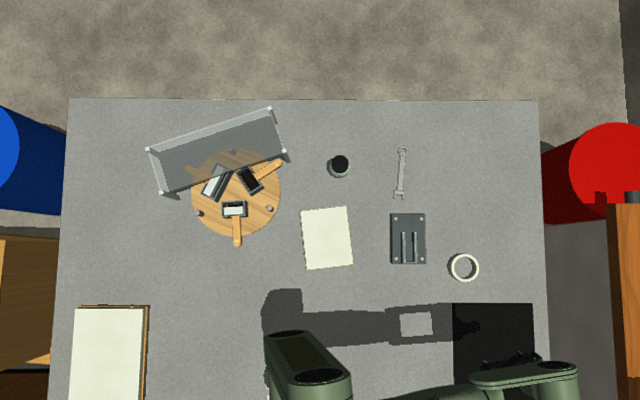

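View pics/scene0.png

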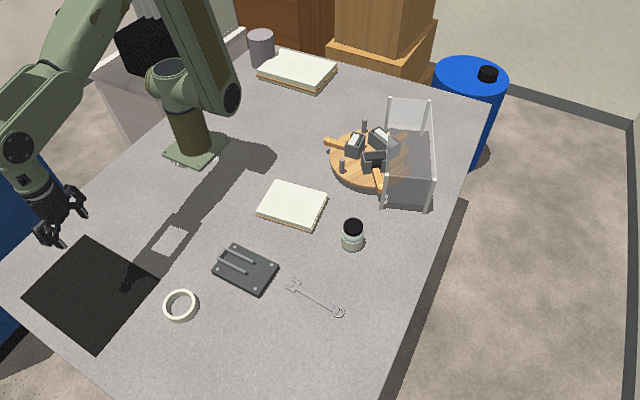

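The top view shows the carousel at about (236,192), its hood behind it, the stack at (327,238), the rest at (408,238), the jar at (340,165), the wrench at (400,172) and the tape at (464,267). I'll enlarge the carousel and measure.

```bash
python3 - <<'E'
from h import *
im=cv2.imread('pics/top0.png');D=np.load('top0.npy');c=r.get_calibration('top')
cr=cv2.resize(im[90:260,135:305],None,fx=3.4,fy=3.4,interpolation=cv2.INTER_CUBIC);cv2.imwrite('pics/crop0.png',cr)
P=cloud(c,D)
hsv=cv2.cvtColor(im,cv2.COLOR_BGR2HSV)
# stack: 
for nm,m,z in [('stack',(hsv[...,2]>190)&(hsv[...,1]<60),.03),('rest',(hsv[...,2]<120)&(hsv[...,1]<90)&(hsv[...,2]>40),.025)]:
    k=np.zeros(m.shape,np.uint8)
    if nm=='stack':k[200:280,290:365]=m[200:280,290:365]
    else:k[205:272,382:432]=m[205:272,382:432]
    cs,_=cv2.findContours(k,0,2);cn=max(cs,key=cv2.contourArea)
    w=plane(c,cn.reshape(-1,2),z)[:,:2].astype(np.float32)
    (x,y),(a,b),t=cv2.minAreaRect(w);print(nm,x,y,a,b,t,cv2.boundingRect(cn), np.median(P[cn[:,0,1],cn[:,0,0],2]))
    print(cv2.boxPoints(((x,y),(a,b),t)))
E
```

```text
stack 0.47873634099960327 -0.0801386684179306 0.1941719800233841 0.15172016620635986 6.994576454162598 (301, 206, 52, 64) 0.0276247563611689
[[ 0.373135   -0.01666584]
 [ 0.39161077 -0.16725686]
 [ 0.5843377  -0.14361149]
 [ 0.56586194  0.00697953]]
rest 0.47774291038513184 -0.343990683555603 0.16255180537700653 0.11437317728996277 0.3067288398742676 (390, 213, 36, 51) 0.025849014995744435
[[ 0.39616203 -0.28724003]
 [ 0.3967743  -0.40161157]
 [ 0.5593238  -0.40074134]
 [ 0.5587115  -0.2863698 ]]
```

View pics/crop0.png

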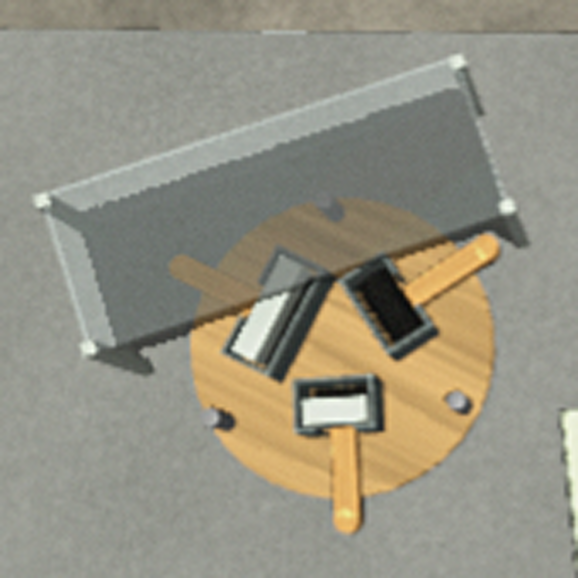

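The crop shows the wide squeegee at the left rear, with its head at crop (270,320) and its handle tail under the hood at (178,265). The small squeegee faces the front, the roller is at right, and the posts are at (212,418), (460,400) and (330,203). The deck has to turn counter-clockwise; I'll work out the numbers.

```bash
python3 - <<'E'
from h import *
c=r.get_calibration('top')
f=lambda u,v,z:plane(c,[[135+u/3.4,90+v/3.4]],z)[0,:2]
im=cv2.imread('pics/top0.png');hsv=cv2.cvtColor(im,cv2.COLOR_BGR2HSV)
m=((hsv[...,1]>95)&(hsv[...,2]>120)&(abs(hsv[...,0].astype(int)-15)<8)).astype(np.uint8)
p=[f(212,418,.105),f(460,400,.105),f(330,203,.105)]
A=np.mean(p,0)
ang=lambda d:np.degrees(np.arctan2(d[1],d[0]))%360
print('posts',p,'axis',A,f(343,347,.045))
for q in p:print(np.linalg.norm(q-A),ang(q-A))
t=f(180,265,.067);print('wide tail',t,ang(t-A),'small',ang(f(346,525,.067)-A),'roller',ang(f(490,245,.067)-A))
a,b=f(90,348,.158),f(507,206,.158);d=b-a;print('hood',a,b,np.linalg.norm(d),'front angle',ang([d[1],-d[0]]),'mid',(a+b)/2-A)
E
```

```text
posts [array([0.54928569, 0.32008936]), array([0.56689953, 0.09437049]), array([0.74968334, 0.21806791])] axis [0.62195619 0.21084259] [0.62284344 0.21454456]
0.13120921523606832 123.63168479630946
0.12882928119609124 244.69977988726734
0.12793134895129066 3.237680469276282
wide tail [0.69744009 0.36605877] 64.06566525423035 small 182.6996580282326 roller 305.0402943090497
hood [0.60640996 0.41444801] [0.73619007 0.04900343] 0.3878048787094788 front angle 199.5514447611154 mid [0.04934383 0.02088313]
```

```bash
python3 -m crank '{"travel":[[0.02,0.02,0],[0.05,0.05,0],[0.08,0.09,0],[0.11,0.13,0],[0.14,0.17,0],[0.17,0.215,0],[0.20,0.26,0],[0.23,0.305,0],[0.26,0.35,0],[0.29,0.395,0]],"dr":[[0,0,0],[0,0,0],[0,0,0],[0,0,0],[0,0,0],[0,0,0],[0,0,0],[0,0,0],[0,0,0],[0,0,0]]}' 0.1 20
python3 -m crank '{"travel":[[0.01,0.045,0],[0.02,0.09,0],[0.03,0.14,0],[0.04,0.19,0],[0.055,0.24,0],[0.065,0.29,0],[0.08,0.34,0],[0.09,0.39,0],[0.10,0.43,0],[0.10,0.43,0]],"dr":[[0,0,0],[0,0,0],[0,0,0],[0,0,0],[0,0,0],[0,0,0],[0,0,0],[0,0,0],[0,0,0],[0,0,0]]}'
python3 - <<'E'
from h import *
c=r.get_calibration('wrist');im,D=r.read_camera('wrist');cv2.imwrite('pics/w1.png',im);np.save('w1.npy',D);np.save('w1c.npy',c,allow_pickle=True);print(r.read_state()['position'],r.read_state()['qpos'])
E
```

```text
time: 1.15
position: [0.4259, -0.1761, 0.1938]
orientation: [0.992, 0.128, 0.0, 0.0]
force: [2.0, -1.3, -0.3]
grip_width: 0.0387
grasp_force: 0.0
time: 2.15
position: [0.5252, 0.2575, 0.1929]
orientation: [0.991, 0.132, -0.0, -0.001]
force: [0.5, -0.4, 0.0]
grip_width: 0.0384
grasp_force: 0.0
[0.52474875 0.25455948 0.19281787] [3.03294189e-01 2.25656502e-01 1.52056008e+00 4.70889951e-05
 1.39675819e+00 1.61150975e+00]
```

View pics/w1.png

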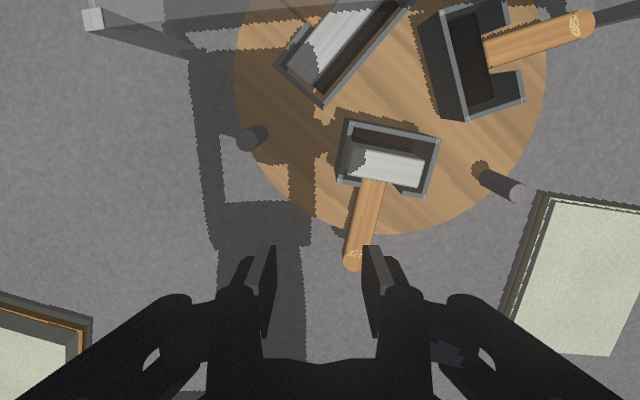

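The wrist view shows post0's top near (243,140), post1's top near (518,193) and the small squeegee's handle tail at (352,265). I'll localise post0's top.

```bash
python3 - <<'E'
from h import *
c=np.load('w1c.npy',allow_pickle=True).item()
A=plane(c,[[243,140],[518,193]],.105);print(A)
P=cloud(c,np.load('w1.npy'));k=(abs(P[...,2]-.105)<.006)
for u,v in((243,140),(518,193)):
    s=np.zeros_like(k);s[v-16:v+17,u-16:u+17]=1;q=P[k&s];print(len(q),(q.min(0)+q.max(0))/2)
E
```

```text
[[0.54978609 0.3248178  0.105     ]
 [0.56699224 0.09911422 0.105     ]]
408 [0.55036496 0.32222265 0.10308911]
387 [0.56695266 0.0988464  0.1029432 ]
```

```bash
python3 -m crank '{"travel":[[0.012,0.035,0],[0.025,0.069,0],[0.025,0.069,-0.01],[0.025,0.069,-0.035],[0.025,0.069,-0.065],[0.025,0.069,-0.095],[0.025,0.069,-0.11],[0.025,0.069,-0.118],[0.025,0.069,-0.118],[0.025,0.069,-0.118]],"dr":[[0,0,0],[0,0,0],[0,0,0],[0,0,0],[0,0,0],[0,0,0],[0,0,0],[0,0,0],[0,0,0],[0,0,0]]}'
python3 - <<'E'
from h import *
s=r.read_state();print(s['position'],s['force'])
ax=np.array([.6234,.216]);p=np.array([.550,.3235]);
a0=np.radians(124.3)
for d in np.arange(0,136,13.52/2).tolist():
    a=a0+np.radians(d);print(round(d,1),np.round(ax+.130*np.array([np.cos(a),np.sin(a)])-p,3))
E
```

```text
time: 3.2
position: [0.5514, 0.321, 0.0773]
orientation: [0.992, 0.128, 0.001, -0.0]
force: [0.1, -0.7, -0.1]
grip_width: 0.0385
grasp_force: 0.0
[0.55142594 0.32103283 0.07731163] [ 0.08480627 -0.73866908 -0.05537989]
0.0 [ 0. -0.]
6.8 [-0.012 -0.009]
13.5 [-0.023 -0.02 ]
20.3 [-0.033 -0.032]
27.0 [-0.041 -0.045]
33.8 [-0.047 -0.059]
40.6 [-0.052 -0.074]
47.3 [-0.055 -0.089]
54.1 [-0.057 -0.104]
60.8 [-0.056 -0.119]
67.6 [-0.054 -0.134]
74.4 [-0.05  -0.149]
81.1 [-0.044 -0.163]
87.9 [-0.037 -0.177]
94.6 [-0.028 -0.189]
101.4 [-0.017 -0.201]
108.2 [-0.006 -0.211]
114.9 [ 0.007 -0.219]
121.7 [ 0.02  -0.226]
128.4 [ 0.035 -0.232]
135.2 [ 0.05  -0.235]
```

```bash
Z='[0,0,0]'; python3 -m crank '{"travel":[[0,0,0],[0,0,0],[0,0,0],[0,0,0],[0,0,0],[-0.006,-0.004,0],[-0.017,-0.014,0],[-0.028,-0.026,0],[-0.037,-0.038,0],[-0.041,-0.045,0]],"dr":[[0,0,0],[0,0,0],[0,0,0],[0,0,0],[0,0,0],[0,0,0],[0,0,0],[0,0,0],[0,0,0],[0,0,0]]}' 1 20
```

```text
time: 4.2
position: [0.5078, 0.275, 0.0755]
orientation: [0.992, 0.128, -0.001, 0.0]
force: [0.7, -0.8, -0.5]
grip_width: 0.0002
grasp_force: 0.0
```

```bash
python3 - <<'E'
from h import *
im,D=r.read_camera('top');c=r.get_calibration('wrist');w,Dw=r.read_camera('wrist')
np.save('w2.npy',Dw);np.save('w2c.npy',c,allow_pickle=True);np.save('t2.npy',D)
cv2.imwrite('pics/t2.png',np.vstack([cv2.resize(im[90:260,135:305],(400,400),interpolation=cv2.INTER_CUBIC),np.zeros((0,400,3),np.uint8)]))
cv2.imwrite('pics/w2.png',w);cv2.imwrite('pics/tw2.png',cv2.resize(np.hstack([cv2.resize(im[90:260,135:305],(400,400)),w]),(800,308)))
E
```

```text
(no output)
```

View pics/tw2.png

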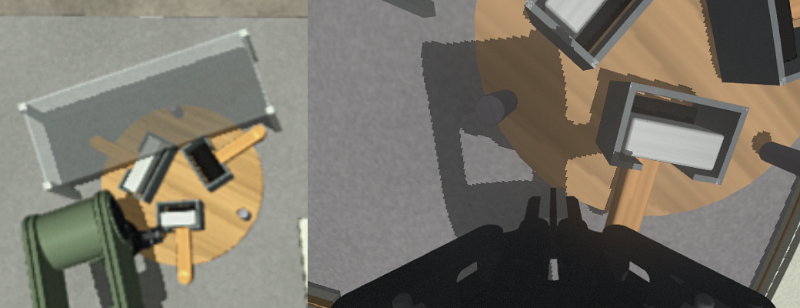

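The left half shows the deck unturned, with the gripper beside post0. In the right half post0's top is near wrist pixel (235,145), ahead of the shut fingers, so the grip missed it. I'll remeasure.

```bash
python3 - <<'E'
from h import *
for n in '12':
    c=np.load(f'w{n}c.npy',allow_pickle=True).item();P=cloud(c,np.load(f'w{n}.npy'))
    k=((abs(P[...,2]-.104)<.008)&(P[...,0]<.62)&(P[...,1]>.29)).astype(np.uint8);k[:,:150]=0;k[220:]=0
    N,l,s,ct=cv2.connectedComponentsWithStats(k)
    for i in range(1,N):
        if s[i,4]>100:q=P[l==i];print(n,s[i],(q.min(0)+q.max(0))/2,np.percentile(q,[5,95],axis=0))
s=r.read_state();print(s['position'],s['grip_width'])
D=np.load('w2.npy');P=cloud(np.load('w2c.npy',allow_pickle=True).item(),D)
print([(v,u,P[v,u].round(3)) for v,u in((255,312),(265,312),(255,330),(265,330),(245,318))])
E
```

```text
1 [272  52  31  41 310] [0.60797099 0.30302471 0.1006823 ] [[0.59865468 0.29189615 0.10094602]
 [0.61859499 0.31395932 0.10409545]]
1 [287  56  23  27 349] [0.61184935 0.29792307 0.09956535] [[0.60657878 0.29058849 0.09937672]
 [0.61916892 0.30374938 0.10212446]]
1 [236 129  24  23 422] [0.55036496 0.32222265 0.10150625] [[0.54373332 0.31481219 0.10043406]
 [0.5579668  0.32894851 0.10600201]]
2 [281   0  58  57 918] [0.60496378 0.30322653 0.10052678] [[0.59781138 0.29133983 0.09814352]
 [0.61134085 0.3144031  0.10407674]]
2 [308   0  43  39 989] [0.61092794 0.29812305 0.09951777] [[0.60582839 0.29051558 0.09855364]
 [0.61660708 0.30420259 0.10192667]]
2 [ 217  122   43   41 1325] [0.55021656 0.32255485 0.1016332 ] [[0.54369271 0.3148013  0.1006633 ]
 [0.55781378 0.32926618 0.10586177]]
[0.50851767 0.27518404 0.07569621] 4.801566952054216e-05
[(255, 312, array([0.518, 0.28 , 0.128])), (265, 312, array([0.518, 0.28 , 0.138])), (255, 330, array([0.52 , 0.273, 0.128])), (265, 330, array([0.519, 0.273, 0.137])), (245, 318, array([0.519, 0.277, 0.119]))]
```

```bash
python3 -m crank '{"travel":[[0,0,0.03],[0,0,0.06],[0.01,0.012,0.06],[0.02,0.024,0.06],[0.03,0.036,0.06],[0.0415,0.047,0.06],[0.0415,0.047,0.06],[0.0415,0.047,0.035],[0.0415,0.047,0.01],[0.0415,0.047,-0.004]],"dr":[[0,0,0],[0,0,-0.14],[0,0,-0.28],[0,0,-0.42],[0,0,-0.56],[0,0,-0.7],[0,0,-0.84],[0,0,-0.873],[0,0,-0.873],[0,0,-0.873]]}' 0.1 40
python3 -m crank '{"travel":[[0,0,0],[0,0,0],[0,0,0],[0,0,0],[0,0,0],[0,0,0],[0,0,0],[0,0,0],[0,0,0],[0,0,0]],"dr":[[0,0,0],[0,0,0],[0,0,0],[0,0,0],[0,0,0],[0,0,0],[0,0,0],[0,0,0],[0,0,0],[0,0,0]]}' 1 40
```

```text
time: 5.3
position: [0.5498, 0.3229, 0.0694]
orientation: [0.953, -0.303, -0.001, 0.001]
force: [0.0, 0.2, -1.0]
grip_width: 0.0384
grasp_force: 0.0
time: 6.3
position: [0.5507, 0.323, 0.0717]
orientation: [0.953, -0.303, -0.0, 0.0]
force: [0.2, 0.9, 0.1]
grip_width: -0.0001
grasp_force: 0.0
```

```bash
python3 - <<'E'
from h import *
c=r.get_calibration('wrist');w,Dw=r.read_camera('wrist');im,D=r.read_camera('scene')
np.save('w3.npy',Dw);np.save('w3c.npy',c,allow_pickle=True)
cv2.imwrite('pics/w3.png',cv2.resize(np.hstack([cv2.resize(im[80:230,310:460],(400,400),interpolation=cv2.INTER_CUBIC),w]),(800,308)));print(r.read_state()['position'])
E
```

```text
[0.55071643 0.3229891  0.07171221]
```

View pics/w3.png

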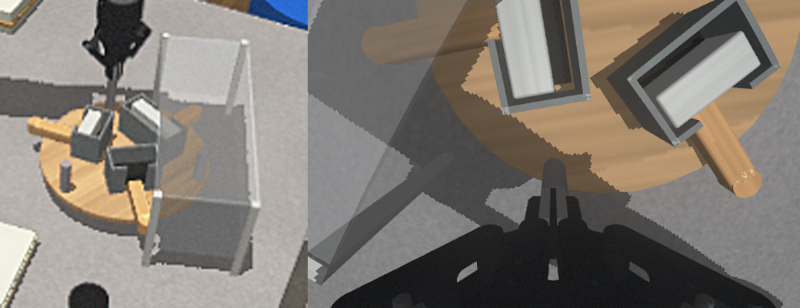

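```bash
python3 - <<'E'
from h import *
a=cv2.imread('pics/w2.png')[150:330,220:420];w,Dw=r.read_camera('wrist');b=w[150:330,220:420]
cv2.imwrite('pics/z3.png',cv2.resize(np.hstack([a,b]),(800,360),interpolation=cv2.INTER_CUBIC))
D=np.load('w3.npy');P=cloud(np.load('w3c.npy',allow_pickle=True).item(),D)
for v in range(195,290,8):print(v,[tuple(P[v,u].round(3)) for u in(300,312,319,326,338)])
E
```

```text
195 [(np.float64(0.569), np.float64(0.324), np.float64(0.045)), (np.float64(0.565), np.float64(0.318), np.float64(0.045)), (np.float64(0.562), np.float64(0.315), np.float64(0.045)), (np.float64(0.56), np.float64(0.311), np.float64(0.046)), (np.float64(0.556), np.float64(0.305), np.float64(0.045))]
203 [(np.float64(0.565), np.float64(0.327), np.float64(0.046)), (np.float64(0.561), np.float64(0.321), np.float64(0.045)), (np.float64(0.558), np.float64(0.318), np.float64(0.045)), (np.float64(0.556), np.float64(0.314), np.float64(0.045)), (np.float64(0.551), np.float64(0.308), np.float64(0.046))]
211 [(np.float64(0.561), np.float64(0.33), np.float64(0.045)), (np.float64(0.559), np.float64(0.322), np.float64(0.055)), (np.float64(0.557), np.float64(0.318), np.float64(0.059)), (np.float64(0.555), np.float64(0.315), np.float64(0.057)), (np.float64(0.547), np.float64(0.311), np.float64(0.046))]
219 [(np.float64(0.556), np.float64(0.333), np.float64(0.045)), (np.float64(0.559), np.float64(0.322), np.float64(0.07)), (np.float64(0.558), np.float64(0.318), np.float64(0.074)), (np.float64(0.555), n
[... 1786 characters left out ...]
59), np.float64(0.314), np.float64(0.135)), (np.float64(0.552), np.float64(0.313), np.float64(0.127))]
275 [(np.float64(0.564), np.float64(0.322), np.float64(0.142)), (np.float64(0.562), np.float64(0.318), np.float64(0.142)), (np.float64(0.56), np.float64(0.316), np.float64(0.141)), (np.float64(0.558), np.float64(0.314), np.float64(0.141)), (np.float64(0.552), np.float64(0.313), np.float64(0.134))]
283 [(np.float64(0.564), np.float64(0.321), np.float64(0.149)), (np.float64(0.561), np.float64(0.319), np.float64(0.146)), (np.float64(0.56), np.float64(0.317), np.float64(0.146)), (np.float64(0.559), np.float64(0.314), np.float64(0.147)), (np.float64(0.557), np.float64(0.311), np.float64(0.148))]
```

View pics/z3.png

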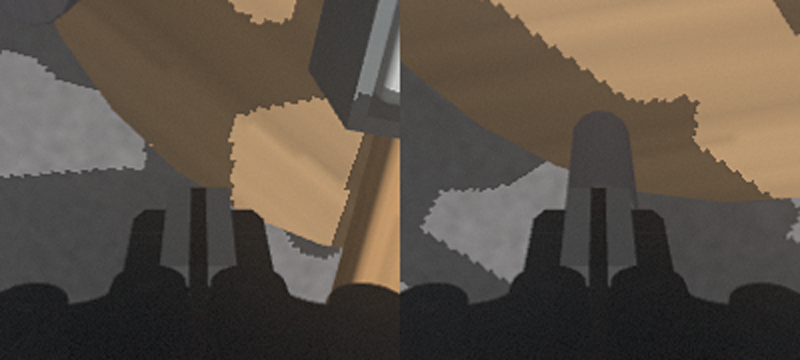

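The zoom shows the shut fingertips ending just above post0's top. From depth they are at about z 0.115, while the reported TCP z is 0.072. The real tips therefore sit about 4 cm above the reported TCP. I'll go 22 mm lower, which is safe either way, and close again.

```bash
python3 -m crank '{"travel":[[0,0,0],[0,0,0],[0,0,0],[0,0,0],[0,0,0],[0,0,-0.005],[0,0,-0.01],[0,0,-0.016],[0,0,-0.022],[0,0,-0.022]],"dr":[[0,0,0],[0,0,0],[0,0,0],[0,0,0],[0,0,0],[0,0,0],[0,0,0],[0,0,0],[0,0,0],[0,0,0]]}' 0.1 40
python3 -m crank '{"travel":[[0,0,0],[0,0,0],[0,0,0],[0,0,0],[0,0,0],[0,0,0],[0,0,0],[0,0,0],[0,0,0],[0,0,0]],"dr":[[0,0,0],[0,0,0],[0,0,0],[0,0,0],[0,0,0],[0,0,0],[0,0,0],[0,0,0],[0,0,0],[0,0,0]]}' 1 40
python3 - <<'E'
from h import *
c=r.get_calibration('wrist');w,D=r.read_camera('wrist');cv2.imwrite('pics/w4.png',w);P=cloud(c,D);s=r.read_state();print(s['position'],c['origin'],np.array(c['origin'])-s['position'])
for v in range(200,300,6):print(v,[P[v,u].round(3).tolist() for u in(302,319,336)])
# FK check: sanity of camera height vs table
print(np.median(P[:150,:150,2]))
E
```

```text
time: 7.45
position: [0.5496, 0.3225, 0.048]
orientation: [0.953, -0.303, -0.001, 0.001]
force: [-0.2, 0.3, 0.0]
grip_width: 0.0383
grasp_force: 0.0
time: 8.45
position: [0.551, 0.3229, 0.0499]
orientation: [0.953, -0.303, 0.0, 0.0]
force: [0.6, -2.0, -0.7]
grip_width: 0.0164
grasp_force: 39.0
[0.55094337 0.32288557 0.04984282] [0.60949362 0.28148477 0.22994346] [ 0.05855025 -0.0414008   0.18010064]
200 [[0.571, 0.32, 0.046], [0.565, 0.313, 0.045], [0.559, 0.305, 0.043]]
206 [[0.568, 0.322, 0.045], [0.562, 0.315, 0.045], [0.557, 0.307, 0.046]]
212 [[0.565, 0.325, 0.045], [0.559, 0.317, 0.045], [0.554, 0.309, 0.045]]
218 [[0.562, 0.327, 0.044], [0.558, 0.318, 0.05], [0.551, 0.311, 0.045]]
224 [[0.559, 0.329, 0.045], [0.558, 0.318, 0.059], [0.548, 0.313, 0.045]]
230 [[0.556, 0.331, 0.045], [0.558, 0.318, 0.068], [0.545, 0.315, 0.045]]
236 [[0.553, 0.333, 0.045], [0.558, 0.318, 0.076], [0.541, 0.317, 0.044]]
242 [[0.558, 0.328, 0.071], [0.558, 0.318, 0.083], [0.539, 0.319, 0.045]]
248 [[0.559, 0.327, 0.079], [0.558, 0.318, 0.089], [0.548, 0.315, 0.076]]
254 [[0.559, 0.327, 0.086], [0.558, 0.318, 0.096], [0.549, 0.315, 0.085]]
260 [[0.559, 0.326, 0.094], [0.558, 0.318, 0.101], [0.55, 0.314, 0.093]]
266 [[0.559, 0.325, 0.101], [0.557, 0.319, 0.105], [0.55, 0.314, 0.099]]
272 [[0.559, 0.326, 0.105], [0.555, 0.32, 0.105], [0.551, 0.314, 0.105]]
278 [[0.557, 0.327, 0.105], [0.553, 0.322, 0.105], [0.549, 0.316, 0.105]]
284 [[0.555, 0.329, 0.105], [0.55, 0.323, 0.104], [0.546, 0.318, 0.104]]
290 [[0.552, 0.331, 0.105], [0.548, 0.325, 0.105], [0.544, 0.319, 0.104]]
296 [[0.5, 0.374, 0.001], [0.545, 0.327, 0.104], [0.485, 0.354, 0.0]]
0.1597201867666917
```

The post is gripped now (width 16 mm, 39 N). I'll turn the deck.

```bash
python3 -m crank '{"travel":[[-0.006,-0.004,0],[-0.017,-0.014,0],[-0.028,-0.026,0],[-0.037,-0.039,0],[-0.045,-0.053,0],[-0.05,-0.068,0],[-0.0545,-0.086,0],[-0.057,-0.104,0],[-0.056,-0.119,0],[-0.054,-0.134,0]],"dr":[[0,0,0.04],[0,0,0.13],[0,0,0.22],[0,0,0.31],[0,0,0.4],[0,0,0.49],[0,0,0.59],[0,0,0.7],[0,0,0.79],[0,0,0.88]]}'
```

```text
time: 9.5
position: [0.4936, 0.1898, 0.0498]
orientation: [0.991, 0.134, -0.003, -0.001]
force: [-4.8, 2.6, 2.8]
grip_width: 0.0161
grasp_force: 40.8
```

```bash
python3 -m crank '{"travel":[[0.0045,-0.016,0],[0.01,-0.029,0],[0.017,-0.043,0],[0.0265,-0.056,0],[0.037,-0.067,0],[0.048,-0.077,0],[0.061,-0.085,0],[0.074,-0.0925,0],[0.09,-0.098,0],[0.104,-0.101,0]],"dr":[[0,0,0.09],[0,0,0.18],[0,0,0.27],[0,0,0.36],[0,0,0.45],[0,0,0.53],[0,0,0.62],[0,0,0.71],[0,0,0.8],[0,0,0.88]]}'
python3 -m crank '{"travel":[[0,0,0],[0,0,0],[0,0,0],[0,0,0],[0,0,0],[0,0,0.02],[0,0,0.06],[0,0,0.1],[0,0,0.15],[0,0,0.2]],"dr":[[0,0,0],[0,0,0],[0,0,0],[0,0,0],[0,0,0],[0,0,0],[0,0,0],[0,0,0],[0,0,0],[0,0,0]]}' 0.1
```

```text
time: 10.5
position: [0.5985, 0.0832, 0.0497]
orientation: [0.839, 0.544, -0.005, 0.002]
force: [-5.7, -12.5, 5.2]
grip_width: 0.0162
grasp_force: 41.1
time: 11.5
position: [0.5998, 0.0884, 0.2511]
orientation: [0.84, 0.542, -0.0, -0.0]
force: [0.9, 0.1, -0.7]
grip_width: 0.0386
grasp_force: 0.0
```

```bash
python3 -m crank '{"travel":[[-0.02,0.016,0],[-0.04,0.032,0],[-0.06,0.05,0],[-0.08,0.066,0],[-0.1,0.082,-0.01],[-0.1,0.082,-0.01],[-0.1,0.082,-0.01],[-0.1,0.082,-0.01],[-0.1,0.082,-0.01],[-0.1,0.082,-0.01]],"dr":[[0,0,-0.13],[0,0,-0.27],[0,0,-0.4],[0,0,-0.54],[0,0,-0.67],[0,0,-0.807],[0,0,-0.807],[0,0,-0.807],[0,0,-0.807],[0,0,-0.807]]}' -0.05
python3 - <<'E'
from h import *
s=r.read_state()
c=r.get_calibration('wrist');w,D=r.read_camera('wrist');cv2.imwrite('pics/w5.png',w);np.save('w5.npy',D);np.save('w5c.npy',c,allow_pickle=True);print(s['position'],s['orientation'])
P=cloud(c,D);hsv=cv2.cvtColor(w,cv2.COLOR_BGR2HSV)
# handle top points: wooden at z .062-.072
m=(P[...,2]>.060)&(P[...,2]<.072)&(hsv[...,1]>80)
N,l,st,ct=cv2.connectedComponentsWithStats(m.astype(np.uint8))
for i in range(1,N):
    if st[i,4]>300:
        q=P[l==i][:,:2].astype(np.float32);print(st[i],cv2.minAreaRect(q),q.min(0),q.max(0))
m=(P[...,2]>.145)&(P[...,2]<.17)
if m.any():print('hood',P[m].min(0),P[m].max(0))
E
```

```text
time: 12.5
position: [0.5012, 0.1697, 0.2399]
orientation: [0.986, 0.168, 0.0, -0.0]
force: [-0.7, -0.1, 0.1]
grip_width: 0.0449
grasp_force: 0.0
[0.50121202 0.16971365 0.23993164] [ 9.85732352e-01  1.68320239e-01  1.62101822e-04 -1.23914299e-05]
[ 309  121   27   93 2049] ((0.5040725469589233, 0.16580630838871002), (0.09742166846990585, 0.02402643859386444), 22.644542694091797) [0.45850226 0.13996245] [0.55320257 0.19476274]
```

View pics/w5.png

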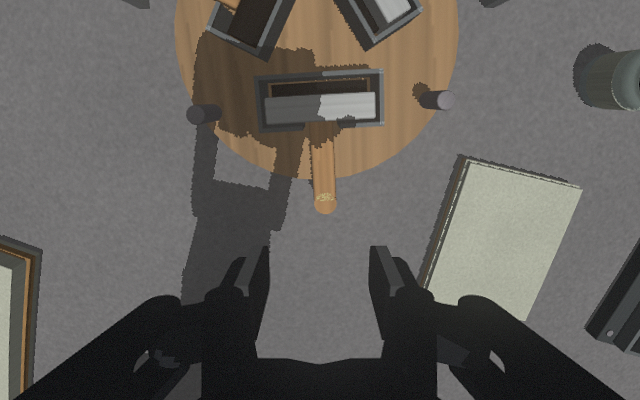

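The wide squeegee now faces the front: head at (320,105), handle tail at (325,205), nothing over it. I'll check the fingertip depth relative to the reported TCP.

```bash
python3 - <<'E'
from h import *
D=np.load('w5.npy');c=np.load('w5c.npy',allow_pickle=True).item();P=cloud(c,D)
s=r.read_state();M=R.from_quat(s['orientation']).as_matrix();Q=(P-s['position'])@M
for v in range(244,290,6):print(v,[(Q[v,u]*1000).round().astype(int).tolist() for u in(243,255,262,376,382,392)])
E
```

```text
244 [[-113, -100, 240], [-113, -84, 241], [-112, -75, 240], [-112, 76, 240], [-112, 84, 240], [-112, 97, 238]]
250 [[-121, -101, 240], [12, -26, -49], [11, -23, -48], [11, 24, -48], [11, 27, -48], [-121, 98, 240]]
256 [[-130, -101, 240], [11, -25, -54], [72, 0, -180], [11, 23, -54], [11, 26, -55], [-130, 99, 241]]
262 [[8, -31, -52], [11, -24, -59], [9, -22, -55], [11, 23, -58], [11, 25, -58], [11, 29, -60]]
268 [[11, -28, -64], [11, -23, -65], [8, -22, -59], [8, 23, -59], [12, 24, -65], [11, 28, -63]]
274 [[11, -27, -69], [11, -23, -68], [6, -22, -59], [6, 23, -59], [11, 23, -69], [11, 27, -69]]
280 [[11, -26, -74], [11, -22, -73], [3, -22, -59], [4, 23, -61], [10, 23, -72], [11, 26, -73]]
286 [[11, -25, -77], [9, -22, -73], [1, -22, -60], [1, 23, -60], [8, 23, -71], [12, 25, -78]]
```

The measurement shows the real tips are about 40 mm behind the reported TCP (-46 mm at this opening). I'll apply that offset from here on.

```bash
python3 -m crank '{"travel":[[0.012,0.003,0],[0.024,0.005,-0.02],[0.024,0.005,-0.06],[0.024,0.005,-0.10],[0.024,0.005,-0.14],[0.024,0.005,-0.17],[0.024,0.005,-0.195],[0.024,0.005,-0.215],[0.024,0.005,-0.228],[0.024,0.005,-0.234]],"dr":[[0,0,0.057],[0,0,0.057],[0,0,0.057],[0,0,0.057],[0,0,0.057],[0,0,0.057],[0,0,0.057],[0,0,0.057],[0,0,0.057],[0,0,0.057]]}'
python3 -m crank '{"travel":[[0,0,0],[0,0,0],[0,0,0],[0,0,0],[0,0,0],[0,0,0],[0,0,0],[0,0,0],[0,0,0],[0,0,0]],"dr":[[0,0,0],[0,0,0],[0,0,0],[0,0,0],[0,0,0],[0,0,0],[0,0,0],[0,0,0],[0,0,0],[0,0,0]]}' 1 70
```

```text
time: 13.55
position: [0.5238, 0.1745, 0.0052]
orientation: [0.981, 0.196, -0.002, 0.0]
force: [-14.5, -4.8, 35.2]
grip_width: 0.0448
grasp_force: 17.2
time: 14.55
position: [0.5269, 0.1753, 0.0078]
orientation: [0.981, 0.196, 0.002, 0.0]
force: [-0.7, 0.1, 5.9]
grip_width: 0.0224
grasp_force: 70.6
```

```bash
python3 -m crank '{"travel":[[0,0,0.005],[0,0,0.012],[0,0,0.02],[0,0,0.03],[0,0,0.045],[0,0,0.06],[0,0,0.075],[0,0,0.09],[0,0,0.105],[0,0,0.11]],"dr":[[0,0,0],[0,0,0],[0,0,0],[0,0,0],[0,0,0],[0,0,0],[0,0,0],[0,0,0],[0,0,0],[0,0,0]]}'
python3 - <<'E'
from h import *
im,D=r.read_camera('scene');t,_=r.read_camera('top')
cv2.imwrite('pics/s6.png',np.hstack([cv2.resize(im[60:240,240:460],(440,360),interpolation=cv2.INTER_CUBIC),cv2.resize(t[130:310,160:340],(360,360),interpolation=cv2.INTER_CUBIC)]))
E
```

```text
time: 15.55
position: [0.5264, 0.1753, 0.1186]
orientation: [0.981, 0.196, 0.002, 0.0]
force: [0.1, -0.0, -1.7]
grip_width: 0.0226
grasp_force: 69.0
```

View pics/s6.png

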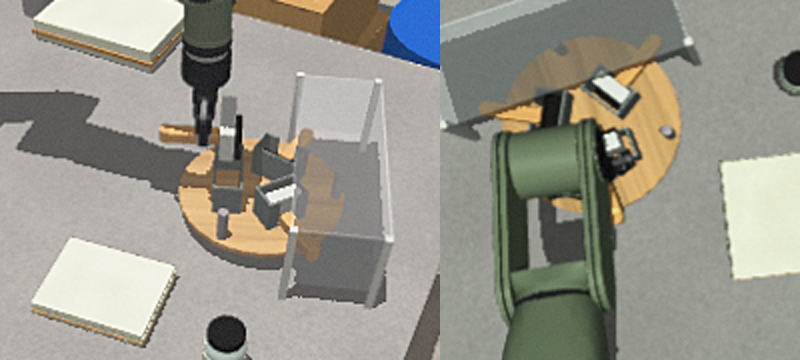

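The picture shows the squeegee lifted clear, held by its handle, with the small squeegee and roller still in their pockets. Next, carry it to the stack.

```bash
python3 -m crank '{"travel":[[-0.003,-0.015,0],[-0.009,-0.05,0],[-0.016,-0.09,0],[-0.023,-0.13,0],[-0.029,-0.17,0],[-0.036,-0.21,0],[-0.0405,-0.24,0],[-0.0415,-0.2525,0],[-0.0415,-0.2525,-0.02],[-0.0415,-0.2525,-0.05]],"dr":[[0,0,0],[0,0,-0.03],[0,0,-0.07],[0,0,-0.12],[0,0,-0.17],[0,0,-0.22],[0,0,-0.26],[0,0,-0.272],[0,0,-0.272],[0,0,-0.272]]}'
python3 -m crank '{"travel":[[0,0,-0.015],[0,0,-0.03],[0,0,-0.045],[0,0,-0.055],[0,0,-0.062],[0,0,-0.067],[0,0,-0.07],[0,0,-0.072],[0,0,-0.073],[0,0,-0.073]],"dr":[[0,0,0],[0,0,0],[0,0,0],[0,0,0],[0,0,0],[0,0,0],[0,0,0],[0,0,0],[0,0,0],[0,0,0]]}'
```

```text
time: 16.65
position: [0.4848, -0.0788, 0.0666]
orientation: [0.998, 0.061, 0.002, 0.001]
force: [0.8, 0.2, -1.8]
grip_width: 0.0224
grasp_force: 69.2
time: 17.65
position: [0.4835, -0.0776, -0.007]
orientation: [0.998, 0.061, 0.0, 0.0]
force: [-0.3, 0.2, -1.8]
grip_width: 0.0225
grasp_force: 69.1
```

```bash
python3 -m crank '{"travel":[[0,0,-0.0005],[0,0,-0.001],[0,0,-0.0015],[0,0,-0.002],[0,0,-0.002],[0,0,-0.002],[0,0,-0.002],[0,0,-0.002],[0,0,-0.002],[0,0,-0.002]],"dr":[[0,0,0],[0,0,0],[0,0,0],[0,0,0],[0,0,0],[0,0,0],[0,0,0],[0,0,0],[0,0,0],[0,0,0]]}'
```

```text
time: 18.65
position: [0.4836, -0.0776, -0.0072]
orientation: [0.998, 0.061, 0.0, 0.0]
force: [-5.9, 0.7, 13.3]
grip_width: 0.0228
grasp_force: 71.8
```

```bash
python3 -m crank '{"travel":[[0,0,0.001],[0,0,0.001],[0,0,0.001],[0,0,0.001],[0,0,0.001],[0,0,0.001],[0,0,0.01],[0,0,0.03],[0,0,0.07],[0,0,0.11]],"dr":[[0,0,0],[0,0,0],[0,0,0],[0,0,0],[0,0,0],[0,0,0],[0,0,0],[0,0,0],[0,0,0],[0,0,0]]}' -0.05
python3 -m crank '{"travel":[[-0.01,0,0.04],[-0.02,0,0.08],[-0.03,0,0.12],[-0.03,0,0.13],[-0.03,0,0.13],[-0.03,0,0.13],[-0.03,0,0.13],[-0.03,0,0.13],[-0.03,0,0.13],[-0.03,0,0.13]],"dr":[[0,0,0],[0,0,0],[0,0,0],[0,0,0],[0,0,0],[0,0,0],[0,0,0],[0,0,0],[0,0,0],[0,0,0]]}'
python3 - <<'E'
from h import *
s=r.read_state()
c=r.get_calibration('wrist');w,D=r.read_camera('wrist');cv2.imwrite('pics/w7.png',w);np.save('w7.npy',D);np.save('w7c.npy',c,allow_pickle=True);print(s['position'],s['orientation'])
P=cloud(c,D);hsv=cv2.cvtColor(w,cv2.COLOR_BGR2HSV);ok=(P[...,1]<.04)&(P[...,1]>-.2)&(P[...,0]>.36)&(P[...,0]<.6)
for nm,a,b,sat in(('head',.079,.095,0),('handle',.046,.058,60),('strip/low',.046,.056,0),('stack',.026,.034,0)):
    m=ok&(P[...,2]>a)&(P[...,2]<b)&(hsv[...,1]>=sat)
    N,l,st,ct=cv2.connectedComponentsWithStats(m.astype(np.uint8))
    for i in range(1,N):
        if st[i,4]>150:
            q=P[l==i];print(nm,st[i],cv2.minAreaRect(q[:,:2].astype(np.float32)),np.median(q[:,2]),hsv[l==i].mean(0).round())
E
```

```text
time: 19.65
position: [0.4824, -0.0772, 0.1018]
orientation: [0.998, 0.061, -0.001, -0.0]
force: [1.3, 0.0, -0.3]
grip_width: 0.0448
grasp_force: 0.0
time: 20.65
position: [0.4529, -0.0773, 0.23]
orientation: [0.998, 0.061, -0.001, -0.0]
force: [0.0, -0.4, -0.5]
grip_width: 0.0445
grasp_force: 0.0
[ 0.45292658 -0.07732774  0.2299572 ] [ 9.98114652e-01  6.13710422e-02 -7.79154198e-04 -3.61276614e-04]
head [ 269   89  110   27 2867] ((0.5219491124153137, -0.07345669716596603), (0.023171858862042427, 0.0997438058257103), 7.041178226470947) 0.0859443598122499 [ 50.   5. 145.]
handle [ 312  115   23   93 2006] ((0.4604418873786926, -0.08093848824501038), (0.09781809896230698, 0.023050691932439804), 6.72883939743042) 0.05177604393111904 [ 16.  99. 148.]
strip/low [ 276   77   95   12 1127] ((0.5403591990470886, -0.0710010975599289), (0.010736119002103806, 0.0936177670955658), 7.026242256164551) 0.05090818139050507 [31. 15. 58.]
strip/low [ 311  115   24   93 2052] ((0.46043825149536133, -0.08072810620069504), (0.09790819883346558, 0.02399327978491783), 7.743313789367676) 0.05175566168202428 [ 16.  98. 147.]
stack [  253    53   145   173 17470] ((0.47708749771118164, -0.08091449737548828), (0.1900651901960373, 0.15075503289699554), 6.856463432312012) 0.029907809981548156 [ 35.  22. 164.]
```

The squeegee lies flat and released on the stack. Before picking it up again I'll take a close look at the rest.

```bash
python3 -m crank '{"travel":[[-0.002,-0.03,0.005],[-0.005,-0.07,0.01],[-0.01,-0.11,0.02],[-0.012,-0.15,0.02],[-0.015,-0.19,0.02],[-0.017,-0.22,0.02],[-0.02,-0.25,0.02],[-0.02,-0.263,0.02],[-0.02,-0.263,0.02],[-0.02,-0.263,0.02]],"dr":[[0,0,0],[0,0,0],[0,0,0],[0,0,0],[0,0,0],[0,0,0],[0,0,0],[0,0,0],[0,0,0],[0,0,0]]}'
python3 - <<'E'
from h import *
s=r.read_state()
c=r.get_calibration('wrist');w,D=r.read_camera('wrist');cv2.imwrite('pics/w8.png',w);np.save('w8.npy',D);np.save('w8c.npy',c,allow_pickle=True);print(s['position'],s['orientation'])
P=cloud(c,D);ok=(P[...,1]<-.26)&(P[...,1]>-.43)&(P[...,0]>.36)&(P[...,0]<.6)
for nm,a,b in(('rails',.040,.05),('block',.019,.031),('all',.019,.05)):
    m=ok&(P[...,2]>a)&(P[...,2]<b)
    N,l,st,ct=cv2.connectedComponentsWithStats(m.astype(np.uint8))
    for i in range(1,N):
        if st[i,4]>100:
            q=P[l==i];print(nm,st[i],cv2.minAreaRect(q[:,:2].astype(np.float32)),np.median(q[:,2]))
E
```

```text
time: 21.7
position: [0.4334, -0.3395, 0.2505]
orientation: [0.998, 0.061, -0.0, -0.001]
force: [0.9, 0.1, -0.0]
grip_width: 0.0448
grasp_force: 0.0
[ 0.43336389 -0.33947142  0.25049108] [ 9.98106989e-01  6.14971893e-02 -9.89726425e-05 -7.24701319e-04]
rails [ 303  108   52   92 1422] ((0.44540679454803467, -0.34843119978904724), (0.09947368502616882, 0.04609119892120361), 0.0761762484908104) 0.04482248984885509
block [  278    46   112   154 12155] ((0.475899875164032, -0.34861719608306885), (0.11079040914773941, 0.16486243903636932), 89.956298828125) 0.024936662805370657
all [  278    46   112   154 13680] ((0.475899875164032, -0.34861719608306885), (0.11079040914773941, 0.16486243903636932), 89.956298828125) 0.02507797369935294
```

View pics/w8.png

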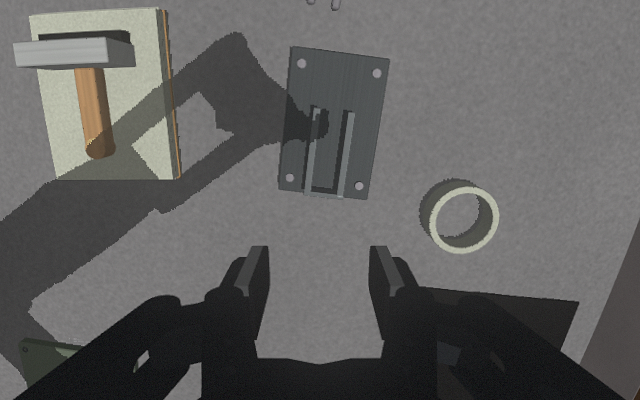

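The view shows the rest at (335,120), unrotated, with its channel towards the robot and clear. The squeegee lies flat on the stack at top left. Now I'll go above the head and turn the gripper 90°.

```bash
python3 -m crank '{"travel":[[0.009,0.027,0],[0.018,0.053,0],[0.027,0.08,0],[0.036,0.107,0],[0.045,0.133,0],[0.053,0.16,0],[0.062,0.187,0],[0.071,0.213,0],[0.08,0.24,0],[0.0886,0.266,-0.02]],"dr":[[0,0,0.14],[0,0,0.28],[0,0,0.42],[0,0,0.56],[0,0,0.7],[0,0,0.84],[0,0,0.98],[0,0,1.12],[0,0,1.26],[0,0,1.4]]}'
python3 -m crank '{"travel":[[0,0,-0.03],[0,0,-0.06],[0,0,-0.08],[0,0,-0.08],[0,0,-0.08],[0,0,-0.08],[0,0,-0.08],[0,0,-0.08],[0,0,-0.08],[0,0,-0.08]],"dr":[[0,0,0.1],[0,0,0.17],[0,0,0.17],[0,0,0.17],[0,0,0.17],[0,0,0.17],[0,0,0.17],[0,0,0.17],[0,0,0.17],[0,0,0.17]]}'
python3 - <<'E'
from h import *
s=r.read_state();print(s['position'],np.degrees(R.from_quat(s['orientation']).as_rotvec()),s['qpos'])
M=R.from_quat(s['orientation']).as_matrix();print('yaw x',np.degrees(np.arctan2(M[1,0],M[0,0])))
c=r.get_calibration('wrist');w,D=r.read_camera('wrist');P=cloud(c,D)
m=(P[...,1]<.04)&(P[...,1]>-.2)&(P[...,0]>.36)&(P[...,0]<.6)&(P[...,2]>.081)&(P[...,2]<.09)
q=P[m];print(len(q),cv2.minAreaRect(q[:,:2].astype(np.float32)))
E
```

```text
time: 22.75
position: [0.5241, -0.0723, 0.2341]
orientation: [0.721, 0.693, 0.002, 0.003]
force: [0.8, -1.2, 1.3]
grip_width: 0.0447
grasp_force: 0.0
time: 23.75
position: [0.522, -0.0747, 0.1511]
orientation: [0.663, 0.749, 0.0, 0.0]
force: [0.0, 0.1, -0.4]
grip_width: 0.0449
grasp_force: 0.0
[ 0.52202911 -0.07465728  0.15111876] [1.19284813e+02 1.34762816e+02 2.41309960e-02] [-3.06280110e-01  1.45138939e-01  1.70520546e+00  4.76781477e-05
  1.29069112e+00 -4.27994034e-01]
yaw x 96.97293685516667
4190 ((0.5219786167144775, -0.07297427207231522), (0.02408747561275959, 0.09964954853057861), 7.053910732269287)
```

```bash
python3 -m crank '{"travel":[[0,0.001,-0.03],[0,0.001,-0.06],[0,0.001,-0.085],[0,0.001,-0.105],[0,0.001,-0.12],[0,0.001,-0.13],[0,0.001,-0.135],[0,0.001,-0.138],[0,0.001,-0.138],[0,0.001,-0.138]],"dr":[[0,0,0],[0,0,0],[0,0,0],[0,0,0],[0,0,0],[0,0,0],[0,0,0],[0,0,0],[0,0,0],[0,0,0]]}'
python3 -m crank '{"travel":[[0,0,0],[0,0,0],[0,0,0],[0,0,0],[0,0,0],[0,0,0],[0,0,0],[0,0,0],[0,0,0],[0,0,0]],"dr":[[0,0,0],[0,0,0],[0,0,0],[0,0,0],[0,0,0],[0,0,0],[0,0,0],[0,0,0],[0,0,0],[0,0,0]]}' 1 90
```

```text
time: 24.8
position: [0.5226, -0.0737, 0.0135]
orientation: [0.663, 0.749, 0.0, 0.001]
force: [0.6, -0.3, 0.1]
grip_width: 0.0449
grasp_force: 0.0
time: 25.8
position: [0.5223, -0.074, 0.0147]
orientation: [0.663, 0.749, -0.0, 0.001]
force: [-2.8, -0.2, 8.6]
grip_width: 0.023
grasp_force: 91.0
```

```bash
python3 -m crank '{"travel":[[0,0,0.01],[0,0,0.03],[0,0,0.055],[0,0,0.08],[0,-0.02,0.08],[-0.001,-0.05,0.08],[-0.001,-0.085,0.08],[-0.002,-0.12,0.08],[-0.003,-0.155,0.08],[-0.003,-0.19,0.08]],"dr":[[0,0,0],[0,0,0],[0,0,0],[0,0,0],[0,0,-0.02],[0,0,-0.04],[0,0,-0.06],[0,0,-0.08],[0,0,-0.1],[0,0,-0.122]]}'
python3 -m crank '{"travel":[[0,-0.035,0],[-0.001,-0.065,0],[-0.001,-0.08,0],[-0.0015,-0.0855,0],[-0.0015,-0.0855,0],[-0.0015,-0.0855,0],[-0.0015,-0.0855,0],[-0.0015,-0.0855,0],[-0.0015,-0.0855,0],[-0.0015,-0.0855,0]],"dr":[[0,0,0],[0,0,0],[0,0,0],[0,0,0],[0,0,0],[0,0,0],[0,0,0],[0,0,0],[0,0,0],[0,0,0]]}'
cat > m.py <<'E'
from h import *
s=r.read_state();M=R.from_quat(s['orientation']).as_matrix();print(s['position'],'yaw',np.degrees(np.arctan2(M[1,0],M[0,0])),s['force'])
for n in('top','scene','wrist'):
    c=r.get_calibration(n);w,D=r.read_camera(n);P=cloud(c,D);hsv=cv2.cvtColor(w,cv2.COLOR_BGR2HSV);np.savez(f'm_{n}.npz',P=P,w=w)
    m=(P[...,1]<-.27)&(P[...,1]>-.43)&(P[...,0]>.36)&(P[...,0]<.62)&(P[...,2]>.035)&(P[...,2]<.2)&(hsv[...,1]>75)&(abs(hsv[...,0].astype(int)-16)<9)
    N,l,st,ct=cv2.connectedComponentsWithStats(m.astype(np.uint8))
    for i in range(1,N):
        if st[i,4]>60:
            q=P[l==i];zt=np.percentile(q[:,2],90);t=q[q[:,2]>zt-.006];k=np.polyfit(q[:,0],q[:,2],1);print(n,st[i],cv2.minAreaRect(t[:,:2].astype(np.float32)),'z',np.percentile(q[:,2],[10,50,90]),'slope',k[0])
E
python3 m.py
```

```text
time: 26.8
position: [0.5186, -0.2647, 0.0932]
orientation: [0.707, 0.707, 0.0, 0.0]
force: [0.6, -0.4, -1.0]
grip_width: 0.0231
grasp_force: 89.8
time: 27.8
position: [0.5175, -0.3486, 0.0929]
orientation: [0.707, 0.707, 0.0, 0.0]
force: [0.3, -0.4, -1.3]
grip_width: 0.0232
grasp_force: 89.8
[ 0.51748233 -0.34859815  0.0928587 ] yaw 90.03011675459473 [ 0.30872875 -0.40298247 -1.25168181]
top [410 228   9  30 167] ((0.4609678387641907, -0.3474816679954529), (0.022108212113380432, 0.0872238352894783), 89.28643035888672) z [0.122814   0.12963184 0.13399339] slope 0.05918928078601339
scene [217 235  24  20 239] ((0.44803714752197266, -0.34717097878456116), (0.02470286935567856, 0.08120880275964737), 89.74415588378906) z [0.12107657 0.1307024  0.1328029 ] slope 0.040117505147751344
wrist [   81   219   204    63 10501] ((0.4566313624382019, -0.3468905985355377), (0.10262693464756012, 0.031469546258449554), 6.756173610687256) z [0.11985553 0.12965595 0.13056704] slope -0.011988748443663735
```

```bash
python3 - <<'E'
from h import *
d=np.load('m_wrist.npz');P=d['P'];hsv=cv2.cvtColor(d['w'],cv2.COLOR_BGR2HSV)
m=(hsv[...,1]>75)&(P[...,2]>.1275)&(P[...,2]<.134)&(abs(P[...,1]+.348)<.03)&(P[...,0]<.52)&(P[...,0]>.38)
q=P[m]
for x in np.arange(.41,.51,.015):
    a=q[abs(q[:,0]-x)<.004]
    if len(a)>5:print(round(x,3),len(a),np.percentile(a[:,1],[1,99]).round(4),np.median(a[:,2]).round(4))
print(q[:,0].min(),q[:,0].max())
m=(abs(P[...,2]-.045)<.004)&(P[...,0]>.39)&(P[...,0]<.5)&(abs(P[...,1]+.348)<.04)
q=P[m];print('rails',len(q));
for x in(.4,.42,.44,.46,.48):
    a=np.sort(q[abs(q[:,0]-x)<.006][:,1]);print(x,len(a),a[:1],a[-1:], np.diff(a).max() if len(a)>1 else 0)
E
```

```text
0.41 508 [-0.3588 -0.338 ] 0.1299
0.425 739 [-0.3586 -0.3362] 0.1299
0.44 760 [-0.3588 -0.3363] 0.1299
0.455 771 [-0.3587 -0.3363] 0.1298
0.47 783 [-0.3584 -0.3364] 0.1298
0.485 773 [-0.3589 -0.3361] 0.1299
0.5 176 [-0.3452 -0.336 ] 0.1296
0.40555988841154605 0.5018401634924436
rails 2175
0.4 566 [-0.3607954] [-0.32587164] 0.0006498036824574283
0.42 221 [-0.33359912] [-0.32529987] 0.00038963760500787537
0.44 223 [-0.33368583] [-0.32507568] 0.00040792956786561696
0.46 229 [-0.3337957] [-0.32533144] 0.0003303738839072756
0.48 224 [-0.33393415] [-0.32537211] 0.0003325342260514508
```

```bash
python3 -m crank '{"travel":[[0.001,-0.0013,-0.01],[0.001,-0.0013,-0.025],[0.001,-0.0013,-0.04],[0.001,-0.0013,-0.05],[0.001,-0.0013,-0.057],[0.001,-0.0013,-0.062],[0.001,-0.0013,-0.067],[0.001,-0.0013,-0.071],[0.001,-0.0013,-0.075],[0.001,-0.0013,-0.077]],"dr":[[0,0,0],[0,0,0],[0,0,0],[0,0,0],[0,0,0],[0,0,0],[0,0,0],[0,0,0],[0,0,0],[0,0,0]]}'
python3 -m crank '{"travel":[[0,0,-0.001],[0,0,-0.002],[0,0,-0.003],[0,0,-0.004],[0,0,-0.005],[0,0,-0.0055],[0,0,-0.006],[0,0,-0.006],[0,0,-0.006],[0,0,-0.006]],"dr":[[0,0,0],[0,0,0],[0,0,0],[0,0,0],[0,0,0],[0,0,0],[0,0,0],[0,0,0],[0,0,0],[0,0,0]]}'
```

```text
time: 28.95
position: [0.5184, -0.3503, 0.0156]
orientation: [0.707, 0.707, 0.0, 0.0]
force: [-0.3, -0.7, -2.7]
grip_width: 0.0232
grasp_force: 89.8
time: 29.95
position: [0.5184, -0.3503, 0.0098]
orientation: [0.707, 0.707, 0.0, 0.0]
force: [0.4, 0.1, -2.3]
grip_width: 0.0227
grasp_force: 89.8
```

```bash
python3 -m crank '{"travel":[[0,0,-0.0005],[0,0,-0.001],[0,0,-0.001],[0,0,-0.001],[0,0,-0.001],[0,0,-0.001],[0,0,-0.001],[0,0,-0.001],[0,0,-0.001],[0,0,-0.001]],"dr":[[0,0,0],[0,0,0],[0,0,0],[0,0,0],[0,0,0],[0,0,0],[0,0,0],[0,0,0],[0,0,0],[0,0,0]]}'
```

```text
time: 30.95
position: [0.5184, -0.3503, 0.0097]
orientation: [0.707, 0.707, -0.0, 0.0]
force: [-1.1, 1.6, 5.6]
grip_width: 0.0227
grasp_force: 91.0
```

Contact is made at the expected height. Now I'll release, lift away and verify.

```bash
python3 -m crank '{"travel":[[0,0,0],[0,0,0],[0,0,0],[0,0,0],[0,0,0],[0,0,0.005],[0,0,0.02],[0,0,0.05],[0,0,0.09],[0,0,0.13]],"dr":[[0,0,0],[0,0,0],[0,0,0],[0,0,0],[0,0,0],[0,0,0],[0,0,0],[0,0,0],[0,0,0],[0,0,0]]}' -0.05
python3 -m crank '{"travel":[[0,0,0.04],[-0.02,-0.02,0.08],[-0.04,-0.04,0.11],[-0.06,-0.06,0.11],[-0.06,-0.06,0.11],[-0.06,-0.06,0.11],[-0.06,-0.06,0.11],[-0.06,-0.06,0.11],[-0.06,-0.06,0.11],[-0.06,-0.06,0.11]],"dr":[[0,0,0],[0,0,0],[0,0,0],[0,0,0],[0,0,0],[0,0,0],[0,0,0],[0,0,0],[0,0,0],[0,0,0]]}'
python3 m.py; python3 - <<'E'
from h import *
d=np.load('m_wrist.npz');P=d['P']
for nm,a,b in(('head',.075,.09),('low',.040,.053)):
    m=(P[...,2]>a)&(P[...,2]<b)&(P[...,0]>.38)&(P[...,0]<.6)&(abs(P[...,1]+.348)<.06)
    if nm=='low':m&=P[...,2]>.0458
    q=P[m];print(nm,len(q),cv2.minAreaRect(q[:,:2].astype(np.float32)),np.median(q[:,2]))
# other objects vs. start
c=r.get_calibration('top');a=cloud(c,np.load('top0.npy'))[...,2];b=np.load('m_top.npz')['P'][...,2]
for n,(u,v) in dict(jar=(340,165),wrench=(400,172),tape=(464,267)).items():print(n,np.abs(a-b)[v-30:v+31,u-14:u+15].mean())
E
```

```text
time: 31.95
position: [0.5182, -0.3502, 0.1411]
orientation: [0.707, 0.707, 0.0, 0.0]
force: [0.9, -0.7, -0.1]
grip_width: 0.0452
grasp_force: 0.0
time: 32.95
position: [0.4587, -0.4097, 0.2484]
orientation: [0.707, 0.707, 0.0, -0.0]
force: [-0.0, -0.3, -0.1]
grip_width: 0.0449
grasp_force: 0.0
[ 0.45871772 -0.40965507  0.24835525] yaw 90.05800746898387 [-0.00284123 -0.33278074 -0.09887539]
top [405 229  10  31 232] ((0.4576185345649719, -0.34697824716567993), (0.09602688997983932, 0.025959398597478867), 1.4708572626113892) z [0.04085031 0.04627871 0.05082187] slope -0.004987148783522989
scene [223 252  27  18 221] ((0.449222594499588, -0.3485051691532135), (0.02444637194275856, 0.08462145179510117), 88.95313262939453) z [0.04379079 0.04762037 0.05008182] slope 0.0193180774436557
wrist [ 271   99   93   22 1956] ((0.4570026695728302, -0.34960925579071045), (0.09937911480665207, 0.022354193031787872), 0.026939980685710907) z [0.04552396 0.04679353 0.04791434] slope -0.0014093479045492214
head 2535 ((0.5188626646995544, -0.34947454929351807), (0.09870513528585434, 0.02456279844045639), 89.60735321044922) 0.08082806978016738
low 2190 ((0.47013890743255615, -0.3506782054901123), (0.1459643691778183, 0.09435797482728958), 1.1144566535949707) 0.04681205022314475
jar 0.014914177350665678
wrench 0.018590353232524996
tape 0.3698376955366059
```

```bash
python3 -c "
from station import r
print(r.hand_in())"
```

```text
the job is handed in; nothing more can be done
None
```

The job is handed in at about 33 s: the wide squeegee lies flat in the rest with its handle fully down in the channel, and the other two tools were last seen in their pockets. I didn't go near the jar, wrench or tape, but my final depth check on them was inconclusive. There was also one 35 N contact reading while lowering onto the handle in the carousel.

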